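Close and lock the light box cover with its quarter-turn stud

TASK

Swing the tracing light box's raised aluminium cover fully shut, then press its wing-headed stud in until it has gone right through the slot underneath, turn it a quarter turn clockwise (seen from above) so it catches, and let go: it must stay pushed in and locked. Feel for the slot and do not force the stud; leave the brush, mug and ink jar where they are.

Things in the scene. Friction and masses are not known exactly. Their poses are not given: they have to be found in the camera images.
- case: Tracing light box, plywood, fixed, 240 x 360 x 80 mm high (x, y, z). Origin: centre of its underside on the table; at yaw 0 x points away from the robot, y left, z up. Its y<0 half is a flat white panel at 80 mm height; its y>0 half is a bay with the hinged cover.
- cover_hinge (a point): Middle of the cover's hinge line: 100 mm in +x, 90 mm in +y, 80 mm in +z of the case's origin; the hinge line runs along the case's y. Axes of the cover: -x from the hinge to the free front edge, z the normal of its outer face.
- cover_front (a point): Middle of the free front edge of the cover, on its outer face: 200 mm in -x and 4 mm in +z of cover_hinge in the cover's axes. The cover is a 4 mm aluminium sheet, 200 mm (x) by 148 mm (y), 0.35 kg.
- cover (a joint): Opening angle of the cover (rad): 0 is fully shut on the case, growing as the front edge lifts. It starts raised 0.4 to 0.8; its stiff hinge stays where it is left, and about 2 to 4 N down near the front edge swings it shut.
- stud: Steel stud captive in the cover. Origin on its axis, on the cover's outer face while the stud is out, 165 mm in -x and 4 mm in +z of cover_hinge. x along its wing head, z outward. Head: upright bar 34 mm long (x), 10 thick (y), from 25 to 49 mm above the origin, on a thin stem; below the cover a cross-bar 30 x 5 x 4 mm, parallel to the head, its lower face 20 mm below the origin.
- stud_grip (a point): Centre of the stud's wing head, 37 mm above the stud's origin; same axes as stud. Pinch the 10 mm thickness here from above.
- plunge (a joint): How far the stud is pressed in (m): 0 is out, stop at 0.021. A return spring pushes it out with 2.8 N plus 0.7 N per mm. Let go when locked, it springs back some 1.5 to 5 mm into a notch and stays 6 to 16 mm in; let go unlocked, it comes right out. Once turned 0.3 past the slot it may be let go and gripped anew.
- turn (a joint): Turn of the stud (rad), growing clockwise seen from above, range -0.7 to 2.3. At 0 the head lies along the cover's x axis; it starts within 0.15 of 0. Out of the slot it turns with slight friction. The locking notch is 1.57 clockwise of the slot.
- brush: Bystander: flat paint brush lying on the white panel; leave it.
- mug: Bystander: white ceramic mug, 80 mm wide, 90 mm high, on the table to the left; leave it.
- ink: Bystander: amber ink jar, 50 mm wide, 75 mm high, on the table to the right; leave it.
- socket (a point): Nominal top of the slotted socket under the shut cover. Its true height is up to 4 mm higher or lower, its slot at turn -0.45 to 0.45: find both by feel. A misaligned cross-bar lands on it 0.5 to 8.5 mm in; within about 0.07 rad it enters, is through 8 mm deeper than that and meets the floor after 2 mm more. It gives 1 mm per 20 N; over 35 N (pressing, or twisting before it is through) harms it.

How it is judged (in metres and radians):
On the way:
1. the cover is swung fully shut (value of joint cover below 0.03 rad), for 0.2 s.
At the end, for the whole second after the job is handed in: The cover is shut (under 0.03 rad), the stud, released and at rest, stays pressed in by more than 5 mm and is turned clockwise to between 0.95 and 2.2 rad, caught in its socket (value of joint cover below 0.03 rad and value of joint plunge above 0.005 m and value of joint turn between 0.95 and 2.2 rad and velocity of joint turn between -0.1 and 0.1 rad/s); the robot touches nothing.
It fails at once if the stud is pressed or twisted against its socket with more than 35 N (contact force between stud and case above 35 N).
It fails at once if the brush is moved by more than 20 mm (distance of brush from where it was at the start of the episode above 0.02 m).
It fails at once if the mug is moved by more than 20 mm (distance of mug from where it was at the start of the episode above 0.02 m).
It fails at once if the ink jar is moved by more than 20 mm (distance of ink from where it was at the start of the episode above 0.02 m).
It also fails if it takes over 72 s, if anything falls off the work surface, if the arm or the gripper's body presses on something with over 40 N, if the wrist force passes 120 N, or if a joint passes its speed limit or range.

ROBOT

A 6-joint arm with a two-finger parallel gripper is mounted at the origin on the work surface. World frame = base frame: x ahead of the robot, y to its left, z up, the work surface at z = 0. Lengths are in mm, angles in rad, forces in N, time in s.
With the tool pointing down it reaches from about 300 to 850 mm from the base axis. Payload 5.4 kg.
Tool frame: the origin (TCP) lies between the finger pads; the fingertips stand 8 mm ahead of it and the grasp point (between the pads) lies 11 mm behind it; x points along the fingers, y is the direction in which the jaws open and shut, and the axes are right-handed (so a half turn about x gives the same grasp; the last joint's range is limited). The gripper opens to 85 mm and grips with 20 to 120 N. Pads are 22 mm wide; open, the fingers measure 114 mm over their backs; the gripper's body (76 mm by 85 mm) begins 54 mm behind the grasp point. The pads swing forward as they close: fully open they stand 13 mm farther back than shut.
Start: joints at [0.967, 0.158, 1.597, -0, 1.386, -0.21], TCP at [220.636, 530.967, 239.299] pointing down, gripper open.
Joint ranges: [-2.91, 2.91], [-0.94, 2.29], [0.18, 2.7], [-1.29, 4.43], [0.17, 2.64], [-3, 3]. Speed limits (rad/s): [2.57, 2.57, 3.14, 3.14, 3.14, 3.14].

INTERFACE

Orientations are given as a unit quaternion [w, x, y, z].
In Python, from bench import arm, read_camera, calibration gives the robot as it stands.
- The arm moves only by the tool apply_moves, never from a script. Its argument "motion" is a list of rows, each an object of numbers: "jaw": the opening, from -1 (shut) to 1 (fully open); "tx", "ty", "tz": the shift along the tool's x, y, z normalised to -1 to 1, where 1 is 0.3 m; "yaw": the turn about the tool's x normalised to -1 to 1, where 1 is 60 degrees. In form: [{"jaw": .., "tx": .., "ty": .., "tz": .., "yaw": ..}, ...]. A call has 1 to 20 rows; each row shifts and turns the commanded pose from where the row before left it, along the tool's axes as they then stand; what a row does not reach is not made up. A row lasts 1/8 s, in which the tool goes at most 62.5 mm and 10.7 degrees, less where a joint would pass 70% of its speed; a pose out of reach is approached as far as the arm can. A call with a number of a shift or a turn outside -1 to 1 is refused whole. A call with a gripper value outside its range is refused whole. The fingers move at their own pace and stop on an object; the grip force is fixed at half the most. Time passes only in rows, so rows that do not move let the fingers close. It gives the time, the measured TCP pose, the force and the opening at its end, in the units of the state.
- arm.state(): the state, without advancing time (a new reading comes with each control period).
- read_camera(name): name is "side" or "top" or "wrist"; returns the picture (480x640x3 uint8, red, green, blue); there is no depth.
- calibration(name): a dict with "K" (3x3 intrinsics, pixels), "extrinsics" (4x4, takes a point from camera to world coordinates). Camera axes: x right, y up, looking along -z (the intrinsics and any distortion apply to the point x, -y, -z); pixel columns grow to the right and rows downward; lengths in mm; the calibration is good to about 2 mm. A picture is of the moment at which its call begins: read the wrist's pose just before it. calibration takes no time and is no camera call; for the wrist camera it gives the pose at the moment of the call.
- arm.finish_job(): hands the job in, once; it reports no verdict.
The state is a dict: "time": time; "qpos": joint angles; "joint_vel": joint speeds; "joint_efforts": joint torques, N m; "position": TCP position; "tcp_rot": TCP orientation; "force": force on the tool from outside, world axes, zero at the start; "torque": the same for the moment, N m; "opening": finger opening in mm.
Only numpy, scipy, OpenCV 4.12 (cv2) and the standard library are available. Lean on these libraries where they do the work, as an engineer would, in place of code of your own. Each camera call takes 0.05 s, during which the arm holds its last target. There are 200 camera calls.

## Working session

There is one attempt and no reset: what is moved stays moved. The work goes in short steps, Python scripts to look and compute and a tool call to move; the robot and the scene stay as the last step left them, time stands still between calls to the robot, and variables do not carry over. Pictures are saved under pics/ and viewed, about 8 in all and at most 12, crops included, and the job is handed in when it is done.

Besides the shell and the picture viewer there is one more tool, called after ">>>" as name(argument=value, ...) on one line, values as JSON. apply_moves: Moves the arm, as the interface text tells. Scaled input: -1 to 1 covers 0.3 m each way for a shift and 60 degrees each way for a turn. Its arguments: {"type":"object","properties":{"motion":{"type":"array"}},"required":["motion"]}

```bash
mkdir -p pics; python3 - <<'E'
from bench import arm, read_camera, calibration
import cv2, numpy as np
for n in ["side","top"]:
    im=read_camera(n); cv2.imwrite(f"pics/{n}0.png",im[:,:,::-1])
    c=calibration(n); print(n,np.round(c["K"],1).tolist(),np.round(c["extrinsics"],3).tolist(), [k for k in c])
s=arm.state(); print(s)
E
```

```text
side [[515.3, 0.0, 316.1], [0.0, 515.3, 252.9], [0.0, 0.0, 1.0]] [[0.745, 0.379, -0.549, -241.437], [-0.667, 0.408, -0.623, -1012.673], [-0.012, 0.831, 0.557, 961.37], [0.0, 0.0, 0.0, 1.0]] ['K', 'extrinsics']
top [[525.8, 0.0, 320.9], [0.0, 525.8, 243.2], [0.0, 0.0, 1.0]] [[-0.005, 0.993, -0.122, 436.99], [-1.0, -0.005, -0.0, -66.352], [-0.001, 0.122, 0.993, 1415.688], [0.0, 0.0, 0.0, 1.0]] ['K', 'extrinsics']
{'time': 0.1, 'qpos': array([ 9.66899295e-01,  1.58993034e-01,  1.59810844e+00, -2.35034171e-05,
        1.38616281e+00, -2.10131894e-01]), 'joint_vel': array([ 0.00103293, -0.00104725, -0.00180254,  0.00115691,  0.00124838,
       -0.00205232]), 'joint_efforts': array([-5.98932766e-04, -3.96994078e+01, -3.32337356e+01, -3.09030975e-04,
        4.27627499e-03, -2.32122993e-06]), 'position': array([220.35113586, 530.54171875, 238.41032281]), 'tcp_rot': array([ 0.69321989,  0.13777182,  0.69367281, -0.13886374]), 'force': array([-0.02856159,  0.17730086,  0.33683766]), 'torque': array([ 0.01722236, -0.00505034,  0.02515722]), 'opening': 85.76653164201919}
```

View pics/top0.png

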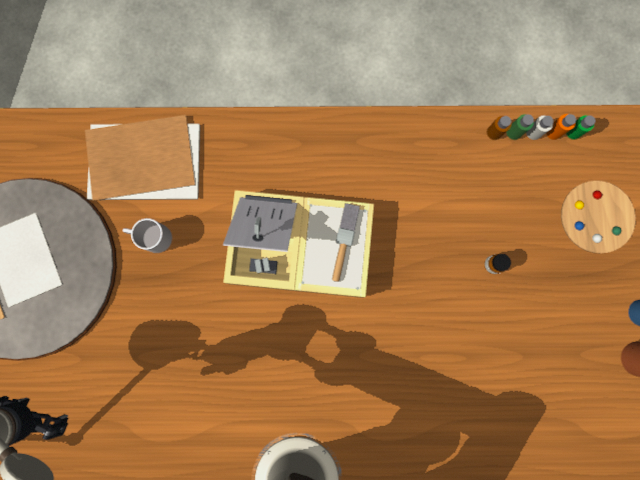

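View pics/side0.png

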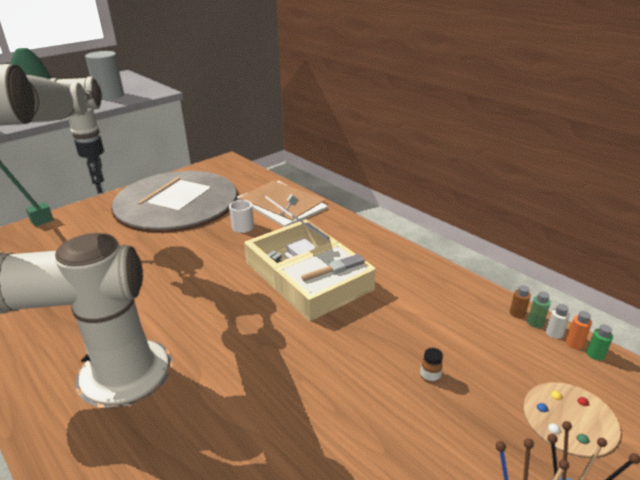

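Top: the case spans roughly cols 223–375, rows 190–297, with the cover raised at its upper left, the stud head near (257,228), the mug at (150,235) and ink at (498,263). The side view agrees. I'll enlarge the case next.

```bash
python3 - <<'E'
import cv2
im=cv2.imread("pics/top0.png")[180:305,215:382]
cv2.imwrite("pics/crop0.png",cv2.resize(im,None,fx=4.7,fy=4.7,interpolation=cv2.INTER_CUBIC))
E
```

```text
(no output)
```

View pics/crop0.png

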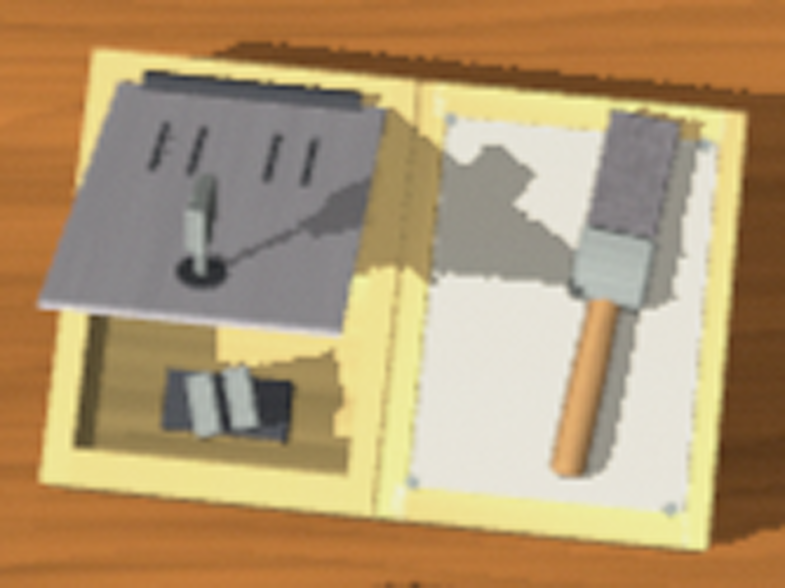

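Crop (4.7×, offset 215,180): case corners at (95,48), (748,110), (707,550), (40,484). The cover's front edge runs (38,305)–(343,332), and the socket has its two bars around (222,402) with a slightly tilted gap. Next I'll fit case pose and cover angle.

```bash
cat > h.py <<'E'
from bench import arm, read_camera, calibration
import numpy as np, cv2
from scipy.optimize import least_squares
from scipy.spatial.transform import Rotation as R
def proj(c,P):
    E=np.array(c["extrinsics"]); P=np.atleast_2d(P)
    p=(P-E[:3,3])@E[:3,:3]; K=np.array(c["K"])
    return np.c_[K[0,0]*p[:,0]/-p[:,2]+K[0,2], K[1,1]*-p[:,1]/-p[:,2]+K[1,2]]
def onplane(c,uv,z):
    E=np.array(c["extrinsics"]); K=np.array(c["K"]); uv=np.atleast_2d(uv)
    d=np.c_[(uv[:,0]-K[0,2])/K[0,0],-(uv[:,1]-K[1,2])/K[1,1],-np.ones(len(uv))]@E[:3,:3].T
    return E[:3,3]+d*((z-E[2,3])/d[:,2])[:,None]
def world(p,P):   # p=x,y,yaw
    return R.from_euler('z',p[2]).apply(P)+[p[0],p[1],0]
def cov(th,P):    # cover axes -> case axes; opening lifts the front (-x)
    return R.from_euler('y',th).apply(P)+[100,90,80]
def tool():
    s=arm.state(); q=s["tcp_rot"]; r=R.from_quat(np.r_[q[1:],q[0]])
    return s,s["position"],r.as_matrix()
E
python3 - <<'E'
from h import *
c=calibration("top")
f=lambda a:(np.array(a)+.5)/4.7-.5+[215,180]
cc=[[120,180,80],[120,-180,80],[-120,-180,80],[-120,180,80]]
ob=f([[95,48],[748,110],[707,550],[40,484],[38,305],[343,332]])
fr=np.array([[-200,74,4],[-200,-74,4]])
m=lambda p:proj(c,world(p,np.r_[cc,cov(p[3],fr)]))
r=least_squares(lambda p:(m(p)-ob).ravel(),[500,0,0,.5]); p=r.x
print(p,np.round(r.fun,2))
for n,P in dict(stud=[-165,0,4],grip=[-165,0,41],headtop=[-165,0,53],front=[-200,0,4]).items():
  for th in (p[3],0):
    w=world(p,cov(th,np.array([P]))); print(n,th,w.round(1),((proj(c,w)-[215,180])*4.7).round())
b=f([[185,377],[193,440],[212,372],[220,432],[222,370],[233,432],[248,366],[260,425]])
w=onplane(c,b,59.5); d=w[::2]-w[1::2]; print("slot rel (ccw+)",np.arctan2(d[:,1],d[:,0])-p[2]); print(w.mean(0))
h=f([[207,175],[197,235]]); print(h)
s,x,M=tool(); print(x,M.round(3)); w=calibration("wrist"); print(np.round(M.T@(np.array(w["extrinsics"])[:3,3]-x),1),(M.T@np.array(w["extrinsics"])[:3,:3]).round(2),w["K"])
E
```

```text
[ 6.02800609e+02 -1.00487745e+01 -1.03319567e-01  7.88742853e-01] [-0.11  0.19 -0.64  0.44 -0.14 -0.27  0.39 -0.28  0.42 -0.31  0.01  0.29]
stud 0.7887428529795854 [[598.7  80.9 199.9]] [[201. 273.]]
stud 0 [[547.4  86.2  84. ]] [[216. 395.]]
grip 0.7887428529795854 [[624.8  78.2 226. ]] [[201. 213.]]
grip 0 [[547.4  86.2 121. ]] [[208. 390.]]
headtop 0.7887428529795854 [[633.3  77.3 234.4]] [[201. 193.]]
headtop 0 [[547.4  86.2 133. ]] [[206. 388.]]
front 0.7887428529795854 [[574.2  83.4 224.7]] [[190. 317.]]
front 0 [[512.6  89.8  84. ]] [[209. 460.]]
slot rel (ccw+) [0.23979152 0.24465338 0.28685586 0.31043415]
[547.02470459  87.05629021  59.5       ]
[[258.64893617 216.84042553]
 [256.5212766  229.60638298]]
[220.35113586 530.54171875 238.41032281] [[-0.001  0.384  0.923]
 [-0.001  0.923 -0.384]
 [-1.    -0.002 -0.   ]]
[-133.5    0.9  -84.8] [[ 0.    0.33 -0.94]
 [ 1.   -0.    0.  ]
 [-0.   -0.94 -0.33]] [[351.21645626   0.         322.23167031]
 [  0.         351.21645626 235.4776114 ]
 [  0.           0.           1.        ]]
```

>>> apply_moves(motion=[{"jaw": -1, "tx": -0.1, "ty": 0, "tz": 0, "yaw": -0.14}, {"jaw": -1, "tx": -0.1, "ty": 0, "tz": 0, "yaw": -0.138}, {"jaw": -1, "tx": -0.1, "ty": 0, "tz": 0, "yaw": 0}, {"jaw": -1, "tx": 0, "ty": 0, "tz": 0, "yaw": 0}])

```text
time: 0.6
position: [221.2, 531.9, 331.8]
tcp_rot: [0.707, 0.038, 0.705, -0.035]
force: [-0.2, -0.5, -0.6]
opening: 12.1
```

```bash
cat >> h.py <<'E'
p=np.array([602.8,-10.05,-.1033]); TH=.789
def case():   # TCP in case axes
    s,x,M=tool(); Mc=R.from_euler('z',-p[2]).as_matrix()@M
    return R.from_euler('z',-p[2]).apply(x-[p[0],p[1],0]),Mc,s
E
python3 - <<'E'
from h import *
x,M,s=case(); print(x.round(1),M.round(3).tolist(),s["opening"],s["force"],s["time"])
print("start of push, TCP case coords, 25mm clear:")
for th in (.789,.6,.4,.2,.1,0):
    xc=100-178*np.cos(th)+(4*np.sin(th)); d=100-(xc-11); z=80+d*np.tan(th)+4/np.cos(th)+8; print(th,round(xc,1),round(z,1))
E
```

```text
[-435.4  499.7  331.8] [[0.002, -0.001, 1.0], [0.004, 1.0, 0.001], [-1.0, 0.004, 0.002]] 12.141771816736878 [-0.15078012 -0.49475719 -0.63923681] 0.6
start of push, TCP case coords, 25mm clear:
0.789 -22.6 228.2
0.6 -44.7 199.3
0.4 -62.4 165.7
0.2 -73.7 129.5
0.1 -76.7 110.9
0 -78.0 92.0
```

>>> apply_moves(motion=[{"jaw": -1, "tx": 0, "ty": -0.1124, "tz": 0.0904, "yaw": 0}, {"jaw": -1, "tx": 0, "ty": -0.1124, "tz": 0.0904, "yaw": 0}, {"jaw": -1, "tx": 0, "ty": -0.1124, "tz": 0.0904, "yaw": 0}, {"jaw": -1, "tx": 0, "ty": -0.1124, "tz": 0.0904, "yaw": 0}, {"jaw": -1, "tx": 0, "ty": -0.1124, "tz": 0.0904, "yaw": 0}, {"jaw": -1, "tx": 0, "ty": -0.1124, "tz": 0.0904, "yaw": 0}, {"jaw": -1, "tx": 0, "ty": -0.1124, "tz": 0.0904, "yaw": 0}, {"jaw": -1, "tx": 0, "ty": -0.1124, "tz": 0.0904, "yaw": 0}, {"jaw": -1, "tx": 0, "ty": -0.1124, "tz": 0.0904, "yaw": 0}, {"jaw": -1, "tx": 0, "ty": -0.1124, "tz": 0.0904, "yaw": 0}, {"jaw": -1, "tx": 0, "ty": -0.1124, "tz": 0.0904, "yaw": 0}, {"jaw": -1, "tx": 0, "ty": -0.1124, "tz": 0.0904, "yaw": 0}, {"jaw": -1, "tx": 0.12, "ty": 0, "tz": 0, "yaw": 0}, {"jaw": -1, "tx": 0.12, "ty": 0, "tz": 0, "yaw": 0}, {"jaw": -1, "tx": 0, "ty": 0, "tz": 0, "yaw": 0}, {"jaw": -1, "tx": 0, "ty": 0, "tz": 0, "yaw": 0}])

```text
time: 2.6
position: [503.1, 95.2, 258.0]
tcp_rot: [0.706, 0.036, 0.706, -0.036]
force: [0.3, -0.6, 0.6]
opening: 0.2
```

```bash
python3 - <<'E'
from h import *
c=calibration("wrist"); im=read_camera("wrist"); x,M,s=case(); print(x.round(1),M.round(3).tolist(),s["opening"],s["force"],s["time"])
cv2.imwrite("pics/w0.png",im[:,:,::-1]); 
np.savez("w0.npz",E=c["extrinsics"],K=c["K"])
u=proj(c,world(p,np.array([[-65,90,59.5]])))[0]; print(u)
a,b=(np.round(u).astype(int)-[100,75]); cr=im[b:b+150,a:a+200,::-1]; print(a,b)
cv2.imwrite("pics/w0c.png",cv2.resize(cr,None,fx=4,fy=4,interpolation=cv2.INTER_CUBIC))
E
```

```text
[-109.5   94.5  258.8] [[0.002, -0.001, 1.0], [0.0, 1.0, 0.001], [-1.0, 0.0, 0.002]] -0.07997635625532998 [ 0.75991469  0.08179733 -0.33215774] 2.65
[317.02187748 248.36620391]
217 173
```

View pics/w0c.png

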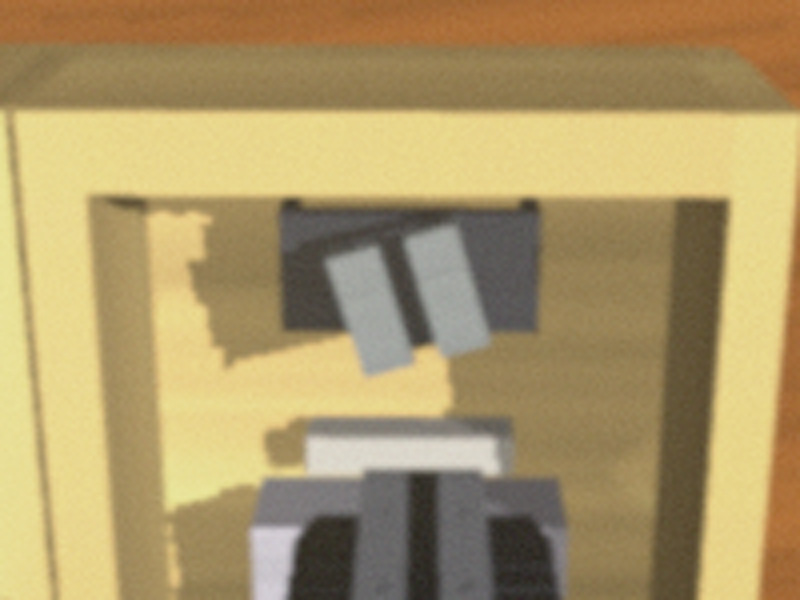

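Crop (4×, offset 217,173): left bar edges (325,258)→(368,375) and (378,247)→(412,360). Right bar edges are (405,235)→(443,357) and (457,224)→(490,345), with the slot gap between the bars.

```bash
python3 - <<'E'
from h import *
d=np.load("w0.npz"); c=dict(E=0,extrinsics=d["E"],K=d["K"])
b=(np.array([[325,258],[368,375],[378,247],[412,360],[405,235],[443,357],[457,224],[490,345]])+.5)/4-.5+[217,173]
for z in (55.5,59.5,63.5):
    w=R.from_euler('z',-p[2]).apply(onplane(c,b,z)-[p[0],p[1],0]); v=w[1::2]-w[::2]
    print(z,np.arctan2(v[:,1],v[:,0]).round(3),w.mean(0).round(1))
f=(np.array([[90,198],[728,198]])+.5)/4-.5+[217,173]
print(R.from_euler('z',-p[2]).apply(onplane(c,f,80)-[p[0],p[1],0]))
print(np.array(onplane(c,(np.array([[20,110],[780,110]])+.5)/4-.5+[217,173],80)))
E
```

```text
55.5 [0.314 0.269 0.285 0.263] [-64.   92.1  55.5]
59.5 [0.314 0.269 0.285 0.263] [-65.5  92.1  59.5]
63.5 [0.314 0.269 0.285 0.263] [-67.1  92.1  63.5]
[[-98.99811523  18.20370151  80.        ]
 [-99.20890378 166.05000484  80.        ]]
[[483.99867724   6.20772871  80.        ]
 [501.53500787 177.71473662  80.        ]]
```

>>> apply_moves(motion=[{"jaw": -1, "tx": 0, "ty": 0.152, "tz": 0, "yaw": 0}, {"jaw": -1, "tx": 0, "ty": 0, "tz": 0.145, "yaw": 0}, {"jaw": -1, "tx": 0, "ty": 0, "tz": 0.145, "yaw": 0}, {"jaw": -1, "tx": 0.04, "ty": 0, "tz": 0, "yaw": 0}, {"jaw": -1, "tx": 0.04, "ty": 0, "tz": 0, "yaw": 0}, {"jaw": -1, "tx": 0.02, "ty": 0, "tz": 0, "yaw": 0}, {"jaw": -1, "tx": 0.032, "ty": 0, "tz": -0.025, "yaw": 0}, {"jaw": -1, "tx": 0.032, "ty": 0, "tz": -0.025, "yaw": 0}, {"jaw": -1, "tx": 0.032, "ty": 0, "tz": -0.024, "yaw": 0}, {"jaw": -1, "tx": 0.037, "ty": 0, "tz": -0.02, "yaw": 0}, {"jaw": -1, "tx": 0.037, "ty": 0, "tz": -0.02, "yaw": 0}, {"jaw": -1, "tx": 0.037, "ty": 0, "tz": -0.019, "yaw": 0}])

```text
time: 4.15
position: [553.9, 135.7, 164.2]
tcp_rot: [0.706, 0.036, 0.706, -0.036]
force: [1.2, 0.8, 0.8]
opening: 0.3
```

```bash
python3 - <<'E'
from h import *
x,M,s=case(); print(x.round(1),s["force"],s["time"])
im=read_camera("top"); cv2.imwrite("pics/t1.png",cv2.resize(im[150:310,180:400,::-1],None,fx=3.5,fy=3.5,interpolation=cv2.INTER_CUBIC))
E
```

```text
[-63.6 139.9 164.2] [1.17724886 0.83119692 0.83453535] 4.15
```

View pics/t1.png

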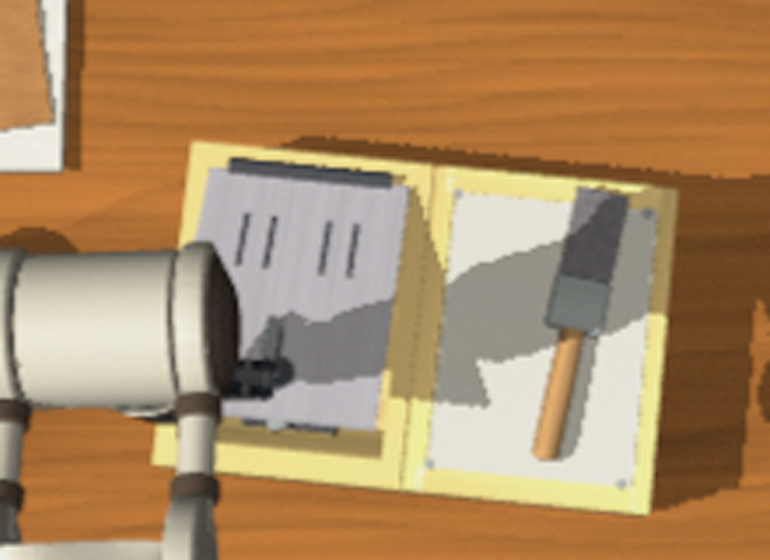

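The cover is following the finger, with its front edge now near row 428 and the stud clear at (270,340). I'll keep pushing.

>>> apply_moves(motion=[{"jaw": -1, "tx": 0.04, "ty": 0, "tz": -0.014, "yaw": 0}, {"jaw": -1, "tx": 0.04, "ty": 0, "tz": -0.012, "yaw": 0}, {"jaw": -1, "tx": 0.04, "ty": 0, "tz": -0.01, "yaw": 0}, {"jaw": -1, "tx": 0.03, "ty": 0, "tz": -0.005, "yaw": 0}, {"jaw": -1, "tx": 0.03, "ty": 0, "tz": -0.004, "yaw": 0}, {"jaw": -1, "tx": 0.03, "ty": 0, "tz": -0.003, "yaw": 0}, {"jaw": -1, "tx": 0.015, "ty": 0, "tz": 0, "yaw": 0}, {"jaw": -1, "tx": 0.01, "ty": 0, "tz": 0, "yaw": 0}])

```text
time: 5.2
position: [540.1, 137.1, 94.4]
tcp_rot: [0.706, 0.036, 0.706, -0.036]
force: [-1.3, -0.0, 1.7]
opening: -0.1
```

>>> apply_moves(motion=[{"jaw": -1, "tx": 0.007, "ty": 0, "tz": 0, "yaw": 0}, {"jaw": -1, "tx": 0.004, "ty": 0, "tz": 0, "yaw": 0}, {"jaw": -1, "tx": 0.004, "ty": 0, "tz": 0, "yaw": 0}, {"jaw": -1, "tx": 0, "ty": 0, "tz": 0, "yaw": 0}])

```text
time: 5.7
position: [540.3, 137.1, 91.9]
tcp_rot: [0.706, 0.036, 0.706, -0.036]
force: [-6.1, -0.7, 11.1]
opening: -0.1
```

>>> apply_moves(motion=[{"jaw": -1, "tx": 0, "ty": 0, "tz": 0, "yaw": 0}, {"jaw": -1, "tx": 0, "ty": 0, "tz": 0, "yaw": 0}, {"jaw": -1, "tx": -0.02, "ty": 0, "tz": 0, "yaw": 0}, {"jaw": -1, "tx": -0.1, "ty": 0, "tz": 0, "yaw": 0}, {"jaw": 1, "tx": -0.15, "ty": 0, "tz": 0, "yaw": 0}, {"jaw": 1, "tx": -0.15, "ty": 0, "tz": 0, "yaw": 0}, {"jaw": 1, "tx": 0, "ty": -0.08, "tz": -0.07, "yaw": 0}, {"jaw": 1, "tx": 0, "ty": -0.08, "tz": -0.07, "yaw": 0}, {"jaw": 1, "tx": 0, "ty": 0, "tz": 0, "yaw": 0}, {"jaw": 1, "tx": 0, "ty": 0, "tz": 0, "yaw": 0}])

```text
time: 6.95
position: [493.9, 93.9, 216.5]
tcp_rot: [0.707, 0.036, 0.706, -0.036]
force: [0.3, -0.4, 0.1]
opening: 85.5
```

```bash
python3 - <<'E'
from h import *
c=calibration("wrist"); im=read_camera("wrist"); x,M,s=case(); print(x.round(1),M.round(3).tolist(),s["opening"],s["force"],s["time"])
cv2.imwrite("pics/w1.png",im[:,:,::-1]); 
np.savez("w1.npz",E=c["extrinsics"],K=c["K"])
u=proj(c,world(p,np.array([[-65,90,133]])))[0]; print(u)
a,b=(np.round(u).astype(int)-[100,75]); b=max(b,0);cr=im[b:b+150,a:a+200,::-1]; print(a,b)
cv2.imwrite("pics/w1c.png",cv2.resize(cr,None,fx=4,fy=4,interpolation=cv2.INTER_CUBIC))
E
```

```text
[-118.9   92.3  216.4] [[0.001, -0.001, 1.0], [0.0, 1.0, 0.001], [-1.0, 0.0, 0.001]] 85.33084174574145 [0.17716711 0.31589765 0.28474496] 7.0
[317.93281544 318.78601673]
218 244
```

View pics/w1c.png

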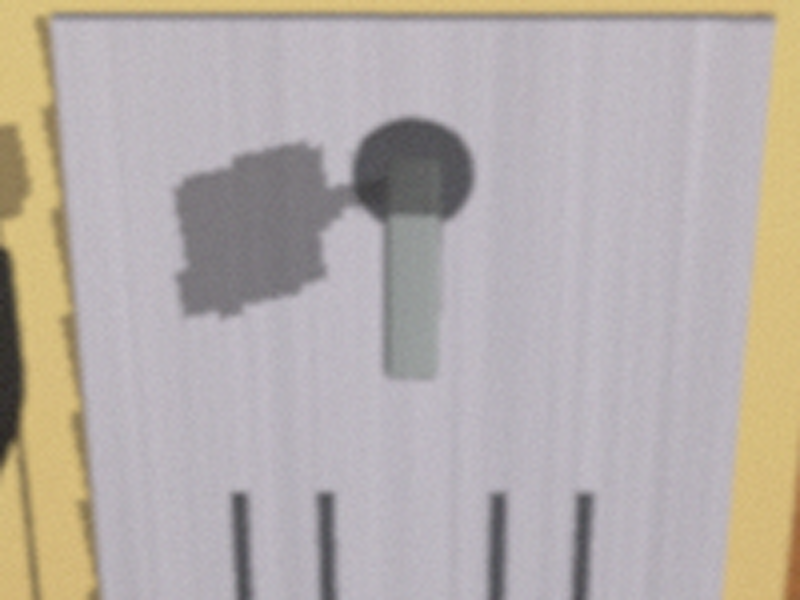

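The cover is flat and shut. The head's top face runs from about (388–442, 215) to (385–438, 380), and the stem disc is centred at (413,172) on the cover. I'll locate the head.

```bash
python3 - <<'E'
from h import *
d=np.load("w1.npz"); c=dict(extrinsics=d["E"],K=d["K"])
cv=lambda b,z:R.from_euler('z',-p[2]).apply(onplane(c,(np.array(b)+.5)/4-.5+[218,244],z)-[p[0],p[1],0])
w=cv([[388,215],[442,215],[385,380],[438,380]],133); print(w.round(1),w.mean(0).round(1)); v=w[2:]-w[:2]; print(np.arctan2(v[:,1],v[:,0]))
print(cv([[413,172],[50,14],[774,16]],84).round(1))
E
```

```text
[[-82.2  87.7 133. ]
 [-82.2  97.2 133. ]
 [-48.3  87.  133. ]
 [-48.3  96.6 133. ]] [-65.3  92.1 133. ]
[-0.0223233  -0.01502182]
[[ -65.1   91.9   84. ]
 [-100.7   18.3   84. ]
 [-100.4  165.2   84. ]]
```

>>> apply_moves(motion=[{"jaw": 0, "tx": 0, "ty": -0.001, "tz": 0.09, "yaw": 0}, {"jaw": 0, "tx": 0, "ty": 0, "tz": 0.089, "yaw": 0}, {"jaw": 0, "tx": 0, "ty": 0, "tz": 0, "yaw": 0}, {"jaw": 0, "tx": 0.08, "ty": 0, "tz": 0, "yaw": 0}, {"jaw": 0, "tx": 0.08, "ty": 0, "tz": 0, "yaw": 0}, {"jaw": 0, "tx": 0.08, "ty": 0, "tz": 0, "yaw": 0}, {"jaw": 0, "tx": 0.05, "ty": 0, "tz": 0, "yaw": 0}, {"jaw": 0, "tx": 0.03, "ty": 0, "tz": 0, "yaw": 0}, {"jaw": 0, "tx": 0.018, "ty": 0, "tz": 0, "yaw": 0}, {"jaw": 0, "tx": 0, "ty": 0, "tz": 0, "yaw": 0}, {"jaw": 0, "tx": 0, "ty": 0, "tz": 0, "yaw": 0}])

```text
time: 8.38
position: [547.3, 87.9, 115.5]
tcp_rot: [0.707, 0.036, 0.706, -0.036]
force: [0.2, 0.4, 0.5]
opening: 42.6
```

```bash
python3 - <<'E'
from h import *
x,M,s=case(); print(x.round(1),s["opening"],s["force"],s["time"])
E
```

```text
[-65.3  91.7 115.5] 42.55670209082637 [0.16739097 0.38513583 0.47718738] 8.375
```

>>> apply_moves(motion=[{"jaw": -0.5, "tx": 0, "ty": 0, "tz": 0, "yaw": 0}, {"jaw": -0.7, "tx": 0, "ty": 0, "tz": 0, "yaw": 0}, {"jaw": -1, "tx": 0, "ty": 0, "tz": 0, "yaw": 0}, {"jaw": -1, "tx": 0, "ty": 0, "tz": 0, "yaw": 0}, {"jaw": -1, "tx": 0, "ty": 0, "tz": 0, "yaw": 0}])

```text
time: 9.0
position: [546.9, 87.4, 115.0]
tcp_rot: [0.706, 0.036, 0.706, -0.037]
force: [-0.6, -3.9, 1.3]
opening: 8.7
```

>>> apply_moves(motion=[{"jaw": -1, "tx": 0, "ty": 0, "tz": 0, "yaw": -0.09}, {"jaw": -1, "tx": 0, "ty": 0, "tz": 0, "yaw": -0.09}, {"jaw": -1, "tx": 0, "ty": 0, "tz": 0, "yaw": -0.09}, {"jaw": -1, "tx": 0, "ty": 0, "tz": 0, "yaw": 0}])

```text
time: 9.5
position: [546.9, 87.2, 114.9]
tcp_rot: [0.704, -0.064, 0.704, 0.063]
force: [-1.6, -4.7, 2.3]
opening: 8.7
```

```bash
python3 - <<'E'
from h import *
x,M,s=case(); print(x.round(1),np.arctan2(M[0,1],M[1,1]),s["opening"],s["force"],s["torque"],s["time"])
im=read_camera("wrist"); cv2.imwrite("pics/w2.png",im[200:480,120:520,::-1])
E
```

```text
[-65.6  91.  114.9] -0.2826990146617676 8.680069706103467 [-1.57729099 -4.74448645  2.26577848] [-0.94412904  0.12005606 -0.00251134] 9.5
```

View pics/w2.png

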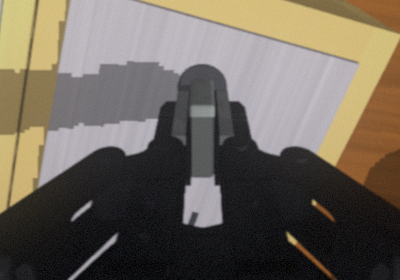

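The head is held squarely between the pads, with the stem disc visible at (203,80). Now I'll press gently.

>>> apply_moves(motion=[{"jaw": -1, "tx": 0.002, "ty": 0, "tz": 0, "yaw": 0}, {"jaw": -1, "tx": 0.002, "ty": 0, "tz": 0, "yaw": 0}, {"jaw": -1, "tx": 0, "ty": 0, "tz": 0, "yaw": 0}])

```text
time: 9.93
position: [546.9, 87.2, 113.8]
tcp_rot: [0.704, -0.063, 0.704, 0.063]
force: [-1.3, -5.6, 3.4]
opening: 8.5
```

>>> apply_moves(motion=[{"jaw": -1, "tx": 0.0025, "ty": 0, "tz": 0, "yaw": 0}, {"jaw": -1, "tx": 0, "ty": 0, "tz": 0, "yaw": 0}])

```text
time: 10.18
position: [546.9, 87.2, 113.1]
tcp_rot: [0.704, -0.063, 0.704, 0.063]
force: [-1.0, -5.5, 2.2]
opening: 8.8
```

>>> apply_moves(motion=[{"jaw": -1, "tx": 0.0025, "ty": 0, "tz": 0, "yaw": 0}, {"jaw": -1, "tx": 0, "ty": 0, "tz": 0, "yaw": 0}])

```text
time: 10.42
position: [546.9, 87.2, 112.4]
tcp_rot: [0.704, -0.063, 0.704, 0.063]
force: [-1.5, -5.4, 3.3]
opening: 8.9
```

>>> apply_moves(motion=[{"jaw": -1, "tx": 0.0025, "ty": 0, "tz": 0, "yaw": 0}, {"jaw": -1, "tx": 0, "ty": 0, "tz": 0, "yaw": 0}])

```text
time: 10.68
position: [547.0, 87.2, 111.7]
tcp_rot: [0.704, -0.063, 0.704, 0.063]
force: [-1.5, -5.0, 4.4]
opening: 8.8
```

>>> apply_moves(motion=[{"jaw": -1, "tx": 0.0025, "ty": 0, "tz": 0, "yaw": 0}, {"jaw": -1, "tx": 0, "ty": 0, "tz": 0, "yaw": 0}])

```text
time: 10.92
position: [547.0, 87.2, 111.1]
tcp_rot: [0.704, -0.063, 0.704, 0.063]
force: [-1.6, -5.4, 4.5]
opening: 8.8
```

>>> apply_moves(motion=[{"jaw": -1, "tx": 0.0025, "ty": 0, "tz": 0, "yaw": 0}, {"jaw": -1, "tx": 0, "ty": 0, "tz": 0, "yaw": 0}])

```text
time: 11.18
position: [547.0, 87.2, 110.4]
tcp_rot: [0.704, -0.063, 0.704, 0.063]
force: [-1.8, -4.5, 4.8]
opening: 9.2
```

>>> apply_moves(motion=[{"jaw": -1, "tx": 0.0025, "ty": 0, "tz": 0, "yaw": 0}, {"jaw": -1, "tx": 0, "ty": 0, "tz": 0, "yaw": 0}])

```text
time: 11.42
position: [547.0, 87.2, 109.8]
tcp_rot: [0.704, -0.063, 0.704, 0.063]
force: [-2.0, -5.7, 5.1]
opening: 9.0
```

>>> apply_moves(motion=[{"jaw": -1, "tx": 0.0025, "ty": 0, "tz": 0, "yaw": 0}, {"jaw": -1, "tx": 0, "ty": 0, "tz": 0, "yaw": 0}])

```text
time: 11.68
position: [547.0, 87.2, 109.0]
tcp_rot: [0.704, -0.064, 0.704, 0.063]
force: [-2.0, -5.8, 7.0]
opening: 8.8
```

>>> apply_moves(motion=[{"jaw": -1, "tx": 0.0025, "ty": 0, "tz": 0, "yaw": 0}, {"jaw": -1, "tx": 0, "ty": 0, "tz": 0, "yaw": 0}])

```text
time: 11.92
position: [547.0, 87.2, 108.4]
tcp_rot: [0.704, -0.064, 0.704, 0.063]
force: [-2.5, -4.7, 6.6]
opening: 8.9
```

>>> apply_moves(motion=[{"jaw": -1, "tx": 0.0025, "ty": 0, "tz": 0, "yaw": 0}, {"jaw": -1, "tx": 0, "ty": 0, "tz": 0, "yaw": 0}])

```text
time: 12.18
position: [547.0, 87.2, 107.7]
tcp_rot: [0.704, -0.064, 0.704, 0.063]
force: [-3.4, -5.7, 6.9]
opening: 8.9
```

>>> apply_moves(motion=[{"jaw": -1, "tx": 0.0025, "ty": 0, "tz": 0, "yaw": 0}, {"jaw": -1, "tx": 0, "ty": 0, "tz": 0, "yaw": 0}])

```text
time: 12.42
position: [547.0, 87.2, 107.0]
tcp_rot: [0.704, -0.063, 0.704, 0.063]
force: [-2.4, -5.3, 6.3]
opening: 9.1
```

>>> apply_moves(motion=[{"jaw": -1, "tx": 0.0025, "ty": 0, "tz": 0, "yaw": 0}, {"jaw": -1, "tx": 0, "ty": 0, "tz": 0, "yaw": 0}])

```text
time: 12.68
position: [547.0, 87.2, 106.4]
tcp_rot: [0.704, -0.064, 0.704, 0.063]
force: [-4.3, -4.6, 7.8]
opening: 8.9
```

>>> apply_moves(motion=[{"jaw": -1, "tx": 0.0025, "ty": 0, "tz": 0, "yaw": 0}, {"jaw": -1, "tx": 0, "ty": 0, "tz": 0, "yaw": 0}])

```text
time: 12.92
position: [547.0, 87.2, 105.7]
tcp_rot: [0.704, -0.064, 0.704, 0.063]
force: [-3.2, -5.6, 8.5]
opening: 8.7
```

>>> apply_moves(motion=[{"jaw": -1, "tx": 0.0025, "ty": 0, "tz": 0, "yaw": 0}, {"jaw": -1, "tx": 0, "ty": 0, "tz": 0, "yaw": 0}])

```text
time: 13.18
position: [547.0, 87.2, 105.0]
tcp_rot: [0.704, -0.064, 0.704, 0.063]
force: [-3.3, -5.7, 7.8]
opening: 8.8
```

It is 9.9 mm in with spring force only, so the cross-bar has entered the slot. I'll continue towards the floor.

>>> apply_moves(motion=[{"jaw": -1, "tx": 0.0025, "ty": 0, "tz": 0, "yaw": 0}, {"jaw": -1, "tx": 0, "ty": 0, "tz": 0, "yaw": 0}])

```text
time: 13.42
position: [547.0, 87.2, 104.3]
tcp_rot: [0.704, -0.064, 0.704, 0.063]
force: [-4.7, -5.1, 8.0]
opening: 8.9
```

>>> apply_moves(motion=[{"jaw": -1, "tx": 0.0025, "ty": 0, "tz": 0, "yaw": 0}, {"jaw": -1, "tx": 0, "ty": 0, "tz": 0, "yaw": 0}])

```text
time: 13.68
position: [547.0, 87.2, 103.6]
tcp_rot: [0.704, -0.064, 0.704, 0.063]
force: [-4.3, -5.3, 10.0]
opening: 9.1
```

>>> apply_moves(motion=[{"jaw": -1, "tx": 0.0025, "ty": 0, "tz": 0, "yaw": 0}, {"jaw": -1, "tx": 0, "ty": 0, "tz": 0, "yaw": 0}])

```text
time: 13.92
position: [547.0, 87.2, 103.0]
tcp_rot: [0.704, -0.064, 0.704, 0.063]
force: [-5.2, -4.8, 10.2]
opening: 8.8
```

>>> apply_moves(motion=[{"jaw": -1, "tx": 0.0025, "ty": 0, "tz": 0, "yaw": 0}, {"jaw": -1, "tx": 0, "ty": 0, "tz": 0, "yaw": 0}])

```text
time: 14.18
position: [547.1, 87.2, 102.3]
tcp_rot: [0.704, -0.064, 0.704, 0.063]
force: [-5.6, -5.8, 10.6]
opening: 8.5
```

>>> apply_moves(motion=[{"jaw": -1, "tx": 0.0025, "ty": 0, "tz": 0, "yaw": 0}, {"jaw": -1, "tx": 0, "ty": 0, "tz": 0, "yaw": 0}])

```text
time: 14.42
position: [547.1, 87.2, 101.6]
tcp_rot: [0.704, -0.064, 0.704, 0.063]
force: [-5.3, -5.4, 11.0]
opening: 9.3
```

>>> apply_moves(motion=[{"jaw": -1, "tx": 0.0025, "ty": 0, "tz": 0, "yaw": 0}, {"jaw": -1, "tx": 0, "ty": 0, "tz": 0, "yaw": 0}])

```text
time: 14.68
position: [547.1, 87.2, 100.9]
tcp_rot: [0.704, -0.064, 0.704, 0.063]
force: [-6.4, -5.9, 11.8]
opening: 8.9
```

>>> apply_moves(motion=[{"jaw": -1, "tx": 0.0025, "ty": 0, "tz": 0, "yaw": 0}, {"jaw": -1, "tx": 0, "ty": 0, "tz": 0, "yaw": 0}])

```text
time: 14.92
position: [547.1, 87.2, 100.2]
tcp_rot: [0.704, -0.064, 0.704, 0.063]
force: [-4.8, -5.7, 11.1]
opening: 8.9
```

>>> apply_moves(motion=[{"jaw": -1, "tx": 0.0025, "ty": 0, "tz": 0, "yaw": 0}, {"jaw": -1, "tx": 0, "ty": 0, "tz": 0, "yaw": 0}])

```text
time: 15.18
position: [547.1, 87.2, 99.7]
tcp_rot: [0.704, -0.064, 0.704, 0.063]
force: [-6.7, -5.5, 13.1]
opening: 9.1
```

>>> apply_moves(motion=[{"jaw": -1, "tx": 0.002, "ty": 0, "tz": 0, "yaw": 0}, {"jaw": -1, "tx": 0, "ty": 0, "tz": 0, "yaw": 0}])

```text
time: 15.42
position: [547.1, 87.2, 99.5]
tcp_rot: [0.704, -0.064, 0.704, 0.063]
force: [-8.1, -4.5, 16.2]
opening: 9.1
```

>>> apply_moves(motion=[{"jaw": -1, "tx": 0.002, "ty": 0, "tz": 0, "yaw": 0}, {"jaw": -1, "tx": 0, "ty": 0, "tz": 0, "yaw": 0}])

```text
time: 15.68
position: [547.1, 87.2, 99.3]
tcp_rot: [0.704, -0.064, 0.704, 0.063]
force: [-7.9, -6.0, 18.4]
opening: 8.8
```

>>> apply_moves(motion=[{"jaw": -1, "tx": 0.002, "ty": 0, "tz": 0, "yaw": 0}, {"jaw": -1, "tx": 0, "ty": 0, "tz": 0, "yaw": 0}])

```text
time: 15.92
position: [547.2, 87.2, 99.2]
tcp_rot: [0.704, -0.064, 0.704, 0.063]
force: [-9.8, -5.5, 21.8]
opening: 8.9
```

Floor felt at about 15 mm. I'll back off slightly and start the clockwise turn.

>>> apply_moves(motion=[{"jaw": -1, "tx": -0.006, "ty": 0, "tz": 0, "yaw": 0}, {"jaw": -1, "tx": 0, "ty": 0, "tz": 0, "yaw": 0}])

```text
time: 16.18
position: [547.1, 87.2, 99.7]
tcp_rot: [0.704, -0.064, 0.704, 0.063]
force: [-6.0, -4.7, 11.8]
opening: 9.0
```

>>> apply_moves(motion=[{"jaw": -1, "tx": 0, "ty": 0, "tz": 0, "yaw": 0.04}, {"jaw": -1, "tx": 0, "ty": 0, "tz": 0, "yaw": 0.04}, {"jaw": -1, "tx": 0, "ty": 0, "tz": 0, "yaw": 0}])

```text
time: 16.55
position: [547.1, 87.3, 99.7]
tcp_rot: [0.706, -0.034, 0.706, 0.033]
force: [-5.6, -4.9, 11.8]
opening: 8.7
```

```bash
cat > st.py <<'E'
from h import *
x,M,s=case(); print(x.round(1),np.arctan2(M[0,1],M[1,1]).round(3),s["opening"],s["force"],s["torque"],s["qpos"],s["time"])
E
python3 st.py
```

```text
[-65.5  91.1  99.7] -0.198 8.725408951991025 [-5.60075122 -4.91418229 11.82071758] [-0.88793839  1.08698809 -0.07389362] [-5.91876723e-02  2.55651864e-01  1.77716814e+00 -1.42986084e-03
  1.10858190e+00 -1.72383533e+00] 16.55
```

>>> apply_moves(motion=[{"jaw": -1, "tx": 0, "ty": 0, "tz": 0, "yaw": 0.05}, {"jaw": -1, "tx": 0, "ty": 0, "tz": 0, "yaw": 0.05}, {"jaw": -1, "tx": 0, "ty": 0, "tz": 0, "yaw": 0.05}, {"jaw": -1, "tx": 0, "ty": 0, "tz": 0, "yaw": 0.05}, {"jaw": -1, "tx": 0, "ty": 0, "tz": 0, "yaw": 0}])

```text
time: 17.18
position: [547.1, 87.4, 99.7]
tcp_rot: [0.706, 0.04, 0.706, -0.041]
force: [-5.3, -5.0, 13.4]
opening: 8.9
```

```bash
python3 st.py
```

```text
[-65.4  91.2  99.7] 0.012 8.872255432950942 [-5.28643941 -5.03137337 13.43098005] [-0.79898559  0.98613135 -0.01714871] [-5.90974728e-02  2.55662570e-01  1.77711755e+00 -1.09046181e-03
  1.10854384e+00 -1.51431991e+00] 17.175
```

>>> apply_moves(motion=[{"jaw": -1, "tx": 0, "ty": 0, "tz": 0, "yaw": 0.08}, {"jaw": -1, "tx": 0, "ty": 0, "tz": 0, "yaw": 0.08}, {"jaw": -1, "tx": 0, "ty": 0, "tz": 0, "yaw": 0.08}, {"jaw": -1, "tx": 0, "ty": 0, "tz": 0, "yaw": 0.08}, {"jaw": -1, "tx": 0, "ty": 0, "tz": 0, "yaw": 0.08}, {"jaw": -1, "tx": 0, "ty": 0, "tz": 0, "yaw": 0.08}, {"jaw": -1, "tx": 0, "ty": 0, "tz": 0, "yaw": 0.08}, {"jaw": -1, "tx": 0, "ty": 0, "tz": 0, "yaw": 0}])

```text
time: 18.18
position: [547.3, 87.9, 99.7]
tcp_rot: [0.664, 0.243, 0.664, -0.243]
force: [-4.3, -3.0, 12.5]
opening: 9.2
```

```bash
python3 st.py
```

```text
[-65.3  91.7  99.7] 0.599 9.241731990452791 [-4.28184702 -2.99501657 12.48246598] [-0.5212496   0.89788773 -0.04298837] [-5.87441670e-02  2.55748628e-01  1.77693447e+00 -8.32708242e-05
  1.10802116e+00 -9.27586756e-01] 18.175
```

>>> apply_moves(motion=[{"jaw": -1, "tx": 0, "ty": 0, "tz": 0, "yaw": 0.08}, {"jaw": -1, "tx": 0, "ty": 0, "tz": 0, "yaw": 0.08}, {"jaw": -1, "tx": 0, "ty": 0, "tz": 0, "yaw": 0.08}, {"jaw": -1, "tx": 0, "ty": 0, "tz": 0, "yaw": 0.08}, {"jaw": -1, "tx": 0, "ty": 0, "tz": 0, "yaw": 0.08}, {"jaw": -1, "tx": 0, "ty": 0, "tz": 0, "yaw": 0.08}, {"jaw": -1, "tx": 0, "ty": 0, "tz": 0, "yaw": 0.08}, {"jaw": -1, "tx": 0, "ty": 0, "tz": 0, "yaw": 0.08}, {"jaw": -1, "tx": 0, "ty": 0, "tz": 0, "yaw": 0.016}, {"jaw": -1, "tx": 0, "ty": 0, "tz": 0, "yaw": 0}])

```text
time: 19.42
position: [547.8, 88.2, 100.0]
tcp_rot: [0.544, 0.453, 0.543, -0.452]
force: [-4.8, -1.6, 11.5]
opening: 9.0
```

```bash
python3 st.py
```

```text
[-64.8  92.  100. ] 1.285 9.011409324264152 [-4.84054631 -1.60890243 11.46799787] [-0.32657261  0.65333963 -0.07122033] [-5.84907406e-02  2.55671679e-01  1.77646899e+00  5.50436406e-04
  1.10722445e+00 -2.41210121e-01] 19.425
```

>>> apply_moves(motion=[{"jaw": -1, "tx": -0.004, "ty": 0, "tz": 0, "yaw": 0}, {"jaw": -1, "tx": -0.004, "ty": 0, "tz": 0, "yaw": 0}, {"jaw": -1, "tx": 0, "ty": 0, "tz": 0, "yaw": 0}])

```text
time: 19.8
position: [547.8, 88.1, 102.2]
tcp_rot: [0.544, 0.453, 0.543, -0.452]
force: [-3.0, -1.4, 10.0]
opening: 8.7
```

>>> apply_moves(motion=[{"jaw": -1, "tx": -0.003, "ty": 0, "tz": 0, "yaw": 0}, {"jaw": -1, "tx": 0, "ty": 0, "tz": 0, "yaw": 0}])

```text
time: 20.05
position: [547.9, 88.1, 103.0]
tcp_rot: [0.544, 0.453, 0.543, -0.452]
force: [-2.8, -1.8, 8.7]
opening: 9.2
```

>>> apply_moves(motion=[{"jaw": -1, "tx": -0.003, "ty": 0, "tz": 0, "yaw": 0}, {"jaw": -1, "tx": 0, "ty": 0, "tz": 0, "yaw": 0}])

```text
time: 20.3
position: [547.8, 88.1, 103.4]
tcp_rot: [0.544, 0.453, 0.543, -0.452]
force: [-1.2, -2.8, 8.0]
opening: 9.0
```

>>> apply_moves(motion=[{"jaw": -1, "tx": -0.002, "ty": 0, "tz": 0, "yaw": 0}, {"jaw": -1, "tx": 0, "ty": 0, "tz": 0, "yaw": 0}])

```text
time: 20.55
position: [547.7, 88.1, 103.5]
tcp_rot: [0.544, 0.453, 0.543, -0.452]
force: [1.6, -0.8, 4.5]
opening: 8.7
```

It has caught in the notch: it stops rising at 103.5 and the load is transferring. I'll release and rise.

>>> apply_moves(motion=[{"jaw": -0.6, "tx": 0, "ty": 0, "tz": 0, "yaw": 0}, {"jaw": -0.2, "tx": 0, "ty": 0, "tz": 0, "yaw": 0}, {"jaw": 0, "tx": 0, "ty": 0, "tz": 0, "yaw": 0}, {"jaw": 0, "tx": 0, "ty": 0, "tz": 0, "yaw": 0}, {"jaw": 0, "tx": -0.05, "ty": 0, "tz": 0, "yaw": 0}, {"jaw": 0, "tx": -0.1, "ty": 0, "tz": 0, "yaw": 0}, {"jaw": 0, "tx": -0.15, "ty": 0, "tz": 0, "yaw": 0}, {"jaw": 0, "tx": -0.1, "ty": 0, "tz": 0, "yaw": 0}, {"jaw": 0, "tx": 0, "ty": 0, "tz": 0, "yaw": 0}, {"jaw": 0, "tx": 0, "ty": 0, "tz": 0, "yaw": 0}])

```text
time: 21.8
position: [546.3, 87.9, 222.1]
tcp_rot: [0.544, 0.452, 0.544, -0.452]
force: [-1.2, 0.7, 0.1]
opening: 42.6
```

```bash
python3 st.py; python3 - <<'E'
from h import *
im=read_camera("wrist"); cv2.imwrite("pics/w3.png",im[:,:,::-1])
E
```

```text
[-66.3  91.6 222.1] 1.283 42.63487513013666 [-1.20061457  0.74067499  0.14022241] [-0.03784678 -0.03881679  0.02142383] [-5.89307982e-02  1.16611306e-01  1.67766192e+00  2.95787105e-05
  1.34825721e+00 -2.43141231e-01] 21.8
```

View pics/w3.png

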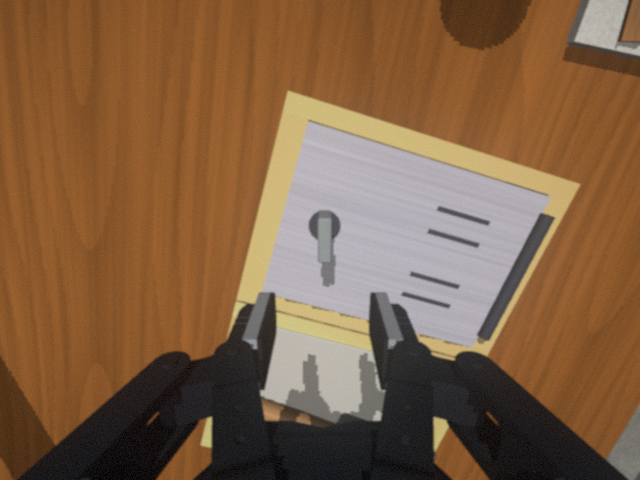

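The cover is shut and the head now lies across it, its top running from about (325,219) to (325,262). I'll check plunge from the apparent height.

```bash
python3 - <<'E'
from h import *
c=calibration("wrist")
for t in (1.2,1.285,1.4):
  for pl in (0,6,9,11.5,14):
    e=np.array([np.cos(t),-np.sin(t),0])*17; w=np.array([[-65,91.8,133-pl]]*2)+[e,-e]
    print(t,pl,proj(c,world(p,w)).round(1).tolist())
im=read_camera("wrist"); cv2.imwrite("pics/w4.png",cv2.resize(im[190:310,250:410,::-1],None,fx=5,fy=5,interpolation=cv2.INTER_CUBIC))
E
```

```text
1.2 0 [[326.0, 270.3], [322.0, 223.6]]
1.2 6 [[326.0, 266.7], [322.0, 221.0]]
1.2 9 [[325.9, 265.0], [322.0, 219.7]]
1.2 11.5 [[325.9, 263.6], [322.0, 218.7]]
1.2 14 [[325.9, 262.2], [322.0, 217.6]]
1.285 0 [[324.0, 270.4], [324.2, 223.5]]
1.285 6 [[323.9, 266.8], [324.1, 220.9]]
1.285 9 [[323.9, 265.1], [324.1, 219.6]]
1.285 11.5 [[323.9, 263.7], [324.1, 218.6]]
1.285 14 [[323.9, 262.3], [324.1, 217.6]]
1.4 0 [[321.1, 270.2], [327.1, 223.7]]
1.4 6 [[321.2, 266.7], [327.0, 221.0]]
1.4 9 [[321.2, 264.9], [327.0, 219.8]]
1.4 11.5 [[321.2, 263.5], [326.9, 218.7]]
1.4 14 [[321.2, 262.1], [326.9, 217.7]]
```

View pics/w4.png

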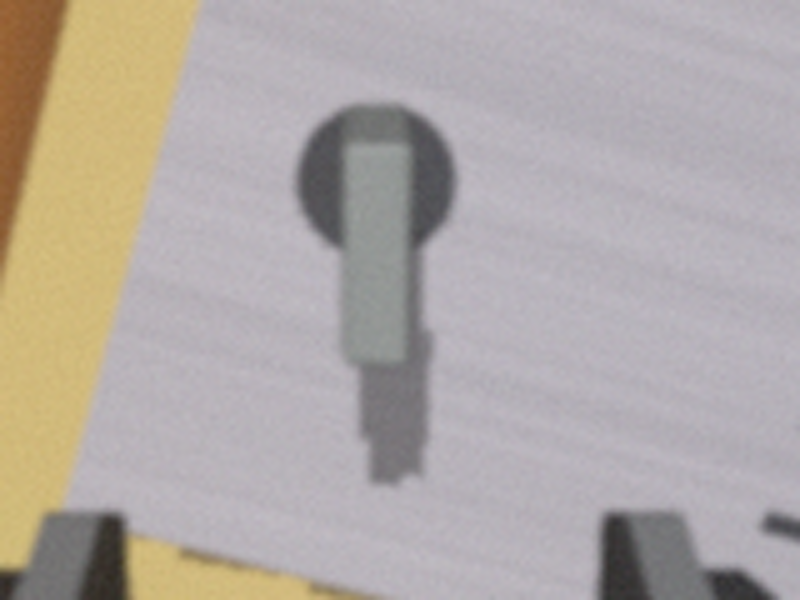

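The head's ends sit at rows 218.4 and 262.4, which matches a plunge of about 11–14 mm and a turn of about 1.28 rad. The stud is locked and the gripper clear, so I'll hand in.

```bash
python3 -c "
from bench import arm
s=arm.state();print(s['time'],s['force']);print(arm.finish_job())"
```

```text
21.9 [ 0.33855585  0.46609023 -0.69929153]
the job is handed in; nothing more can be done
None
```

The cover is shut and the stud is pressed in, turned and caught in its notch. I let go of it and handed the job in at 21.9 s of the 72 s allowed; no verdict was reported.

- **Cover:** I swung it shut with the closed fingertips at its front edge, pressing with up to about 11 N. The fingertips stopped at the height of a shut cover, and the wrist picture showed it flat.
- **Slot:** The wrist camera showed it at a turn of about -0.28 rad. With the stud aligned to that, it went in on the first try against only the return spring, and I felt the floor at about 15 mm. The most I measured was about 22 N upward on the tool, of which roughly 8 N was against the socket.
- **Lock:** I turned the stud 1.57 rad clockwise. On easing up it caught at about 11.4 mm in.
- **Last checks:** After release, the picture fits a plunge of about 11–14 mm and a turn of about 1.28 rad. The gripper was about 120 mm above where it let go, with no load on it.

One disagreement: the case's sideways position differed by about 2 mm between the top and wrist cameras. I used the wrist camera's, and the grip was square with only small side forces.

I didn't touch the brush, mug or ink jar, but I took no final picture of them.

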